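# Swing the inspection camera to its stop, draw its arm out to the 50 mm mark and hold

### The job

The inspection camera's boom is parked aside. With its telescoping arm still in, swing the boom round over the opened controller until you feel it come up firmly against the stop pin on its pillar; then squeeze the lock button on the camera's grip, draw the arm out to the 50 mm mark of its scale and finish holding it there, steady, still gripped with the button squeezed and the boom still at its stop: the arm springs back if let go. Do not push any of the other things on the bench about.

Things in the scene. Friction and masses are not known exactly. Their poses are not given: they have to be found in the camera images.
- stand: fixed boom stand of an inspection camera: grey base plate 340 x 240 x 12 mm (50 mm to +x, 290 mm to -x of the pillar), upright steel pillar 25 mm in diameter, top 232 mm up. Origin: pillar axis at the plate's underside, which lies on a 3 mm bench mat; z up
- boom: aluminium boom swinging level about the pillar. Origin: pillar axis, 160 mm above the stand's underside; x out along the boom, z up. Stiff: 0.6 N m to turn (3 N at the grip), stays where left. Starts parked, must swing 0.5 to 1.3 rad counter-clockwise seen from above (to its own +y side) until its +y cheek meets the stop pin
- boom_cheek (a point): point on the boom's flat +y cheek, 48 mm out from the pillar axis, 20 mm to the +y side, that meets the stop pin
- stop_pin (a point): point on the stop pin that boom_cheek meets (they coincide when it rests there): upright steel pin, 10 mm diameter, on an ear of a collar clamped on the pillar just under the boom. Where the collar is clamped differs each time; it does not give way
- mouth (a point): centre of the boom's mouth, 155 mm out from the pillar axis, with a black collar 40 mm wide and 32 mm high; the telescoping arm slides out of it and the scale is read at its face
- grip (a point): centre of the grey grip post on the camera carrier, 205 mm from the pillar axis with the arm in: 28 mm along the boom, 30 mm wide, top 20 mm above this point; carrier (30 mm wide) and camera below, down to 124 mm. Take it from above, fingers closing along the boom's y: rubber pad at 17 mm on -y, button at 22 mm (16 mm pressed) on +y
- slide (a joint): extension of the telescoping arm along the boom's x, m: 0 in (its start, locked), 0.09 fully out. White 18 mm square arm; black lines every 10 mm on its top and -y side, line m at the mouth when m mm are out; only the 50 mm line runs the full width. A spring pulls in with 3 N (in) to 5 N (out), friction 0.6 N; let go, it runs back until its catch meets the mouth at 15 mm
- release (a joint): travel of the spring lock button on the grip post's +y side, m: 0 free, 0.006 fully in (towards -y). Face 20 x 20 mm, centred level with the grip point; 3 N starts it, 6 N presses it fully. Its catch lets the arm out from about 0.0035 on; with the button free the arm cannot be drawn out. Squeezing the post between the fingers presses it
- controller: opened game controller lying on the stand's base plate under the camera's working place, white shell about 90 x 160 mm (its long side across the plate), 43 mm high, loose; origin: centre of its underside. Bystander
- flux: small amber flux bottle with a white cap, 32 mm diameter, 88 mm high, standing loose near the base plate's front edge on the parked side: the camera clears it while the arm is in, and would strike it if swung round with the arm drawn out; origin: centre of its underside. Bystander
- dish: shallow steel screw dish, 110 mm across, 26 mm high; origin: centre of its underside. Bystander
- spirit: white spirit bottle, 72 mm diameter, 170 mm high, at the far left; origin: centre of its underside. Bystander
- tweezers: dark steel tweezers lying flat, about 135 mm long, 8 mm high; origin: middle of their underside. Bystander
- spudger: blue plastic pry tool lying flat, about 125 mm long, 6 mm high; origin: middle of its underside. Bystander
- driver: screwdriver with grey handle, 160 mm long, lying flat; origin: middle of its underside. Bystander
- stick_module: spare thumbstick module, 22 x 20 mm, 23 mm high; origin: centre of its underside. Bystander

How it is judged:
On the way:
1. with the arm still in (under 8 mm out), the boom is pressed against its stop pin (over 5 N at the pin, about 1 N at the grip beyond the swivel's friction) (contact force between boom and stand above 5 N and distance between boom_cheek and stop_pin below 0.0025 m and value of joint slide below 0.008 m), for 0.2 s.
At the end, for the whole second after the job is handed in: The arm stands still at 50 mm on its scale, within 4 mm, held by the fingers with the lock button squeezed (4 mm or more), and the boom is still at its stop (cheek within 2 mm of the pin). The program ends while holding (value of joint slide between 0.046 and 0.054 m and velocity of joint slide between -0.01 and 0.01 m/s and value of joint release above 0.004 m and contact force between the fingers and stand above 2 N and distance between boom_cheek and stop_pin below 0.002 m and angular speed of boom below 0.05 rad/s); the arm keeps its last pose, push and grip.
It fails at once if one of the other things on the bench was pushed more than 20 mm (distance of any of controller, flux, dish, spirit, tweezers, spudger, driver, stick_module from where it was at the start of the episode above 0.02 m).
It also fails if it takes over 48 s, if anything falls off the work surface, if the arm or the gripper's body presses on something with over 40 N, if the wrist force passes 120 N, or if a joint passes its speed limit or range.

### The arm

A 6-joint arm with a two-finger parallel gripper is mounted at the origin on the work surface. World frame = base frame: x ahead of the robot, y to its left, z up, the work surface at z = 0. Lengths are in m, angles in rad, forces in N, time in s.
With the tool pointing down it reaches from about 0.25 to 0.725 m from the base axis. Payload 9.7 kg.
Tool frame: the origin (TCP) lies between the finger pads; the fingertips stand 19 mm ahead of it and the grasp point (between the pads) is the TCP (arm.nose_length is the distance from the TCP to the fingertips, in m); z points along the fingers, y is the line along which they close (so a half turn about z gives the same grasp; the last joint's range is limited). The gripper opens to 85 mm and grips with 20 to 120 N. Pads are 22 mm wide; open, the fingers measure 114 mm over their backs; the gripper's body (76 mm by 85 mm) begins 54 mm behind the grasp point. The pads swing forward as they close: fully open they stand 13 mm farther back than shut.
Start: joints at [-1.144, 0.087, 0.176, 1.66, 0, 1.571], TCP at [0.228, -0.501, 0.25] pointing down, gripper open.
Joint ranges: [-3.13, 3.13], [-0.85, 1.81], [-1.15, 1.24], [-2.2, 2.28], [-1.44, 1.52], [-3.14, 3.14]. Speed limits (rad/s): [2.22, 2.22, 2.57, 3.14, 3.14, 3.14].

### API

Orientations are given as a rotation vector (axis times angle).
In Python, from rig import arm gives the robot as it stands. The module is installed in compiled form; this text tells all that it offers.
- The arm moves only by the tool move_arm, never from a script. Its arguments are lists of equal length, an entry for each row: "travel": the shift along the tool's x, y, z in m, a list of three; "turn": the turn, a rotation vector about the tool's x, y, z in units of 5 degrees (1.0 is 5 degrees), a list of three; "jaw": the opening, from 0 (shut) to 1 (fully open). In form: {"travel": [[tx, ty, tz], ...], "turn": [[rx, ry, rz], ...], "jaw": [jaw, ...]}. A call has 1 to 20 rows; each row is the pose to reach, as a shift and turn from the pose commanded when the call began, along the tool's axes at that moment; what a row does not reach only later rows make up. A row lasts 1/10 s, in which the tool goes at most 50 mm and 8.59 degrees, less where a joint would pass 70% of its speed; a pose out of reach is approached as far as the arm can. A call with a gripper value outside its range is refused whole. The fingers move at their own pace and stop on an object; "grip_force" is the grip in N (left out, the last holds). Time passes only in rows, so rows that repeat a pose let the fingers close. It gives the time, the measured TCP pose, the force, the opening and the grip force at its end, in the units of the state.
- arm.state(): the state, without advancing time (a new reading comes with each control period).
- arm.grab_frame(name): name is "side" or "top" or "wrist"; returns (picture, depth): 420x560x3 uint8, blue, green, red; 420x560 float32, m along the optical axis (not along the pixel's ray), 0 where there is no reading.
- arm.camera_params(name): a dict with "intrinsics" (3x3 intrinsics, pixels), "R" (3x3) and "t" (3): a world point X has camera coordinates R X + t. Camera axes: x right, y down, z forward; pixel columns grow to the right and rows downward; lengths in m; the calibration is good to about 2 mm. A picture is of the moment at which its call begins: read the wrist's pose just before it. camera_params takes no time and is no camera call; for the wrist camera it gives the pose at the moment of the call.
- arm.job_done(): hands the job in; it is judged then, once.
Trained networks look in the newest picture that a camera, given by its name, has taken for a name from the list of things; names that differ only in an ending like _2 or _b are one class to them, and where a whole thing is asked for, a point or a joint stands for the part that bears it (a point fixed in the world has none). Each returns a list of dicts, best first, with "confidence" (0 to 1); they miss things now and then, are a little off and sometimes report something else, mostly with a low value. They report only what shows in the picture. A call takes as long as a camera call.
- arm.look_for(camera, thing): "extent" ([left, top, width, height] in pixels, round what is visible of it).
- arm.landmark_of(camera, thing): "uv" ([column, row] in pixels: a listed point, or the origin of a listed thing).
The state is a dict: "t": time; "q": joint angles; "joint_vel": joint speeds; "joint_efforts": joint torques, N m; "position": TCP position; "ee_rot": TCP orientation; "contact_force": force on the tool from outside, world axes, zero at the start; "ft_torque": the same for the moment, N m; "gripper_width": finger opening in m; "grip_force": force on a finger pad.
Only numpy, scipy, OpenCV 4.12 (cv2) and the standard library are available. Lean on these libraries where they do the work, as an engineer would, in place of code of your own. Each camera call takes 0.05 s, during which the arm holds its last target. There are 200 camera calls.

## Working session

There is one attempt and no reset: what is moved stays moved. The work goes in short steps, Python scripts to look and compute and a tool call to move; the robot and the scene stay as the last step left them, time stands still between calls to the robot, and variables do not carry over. Pictures are saved under pics/ and viewed, at most 10 in all, crops included, and the job is handed in when it is done.

Besides the shell and the picture viewer there is one more tool, called after "Request:" as name(argument=value, ...) on one line, values as JSON. move_arm: Moves the arm, as the interface text tells. Its arguments: {"type":"object","properties":{"travel":{"type":"array","items":{"type":"array","items":{"type":"number"}}},"turn":{"type":"array","items":{"type":"array","items":{"type":"number"}}},"jaw":{"type":"array","items":{"type":"number"}},"grip_force":{"type":"number"}},"required":["travel","turn","jaw"]}

```bash
mkdir -p pics; cat > h.py <<'E'
import numpy as np, cv2
from rig import arm
def pt(cam,uv,depth,p=None):
    p=p or arm.camera_params(cam);K=p["intrinsics"];d=depth
    c=np.linalg.inv(np.array(K))@np.array([uv[0],uv[1],1.])*d
    return np.array(p["R"]).T@(c-np.array(p["t"]))
def ptz(cam,uv,z):
    p=arm.camera_params(cam);R=np.array(p["R"]);t=np.array(p["t"])
    r=R.T@np.linalg.inv(np.array(p["intrinsics"]))@np.array([uv[0],uv[1],1.]);o=-R.T@t
    return o+r*(z-o[2])/r[2]
def proj(cam,X):
    p=arm.camera_params(cam);c=np.array(p["R"])@np.array(X)+np.array(p["t"]);u=np.array(p["intrinsics"])@c
    return u[:2]/u[2]
E
python3 - <<'E'
from h import *
np.set_printoptions(precision=4,suppress=True)
ims=[]
print(arm.state())
for c in("top","side"):
    im,d=arm.grab_frame(c);cv2.imwrite(f"pics/{c}0.png",im);np.save(f"{c}0.npy",d)
    for n in("stand","boom","boom_cheek","stop_pin","mouth","grip","flux","controller"):
        r=arm.landmark_of(c,n)
        for k in r[:1]:
            u=k["uv"];dd=d[int(u[1]),int(u[0])]
            print(c,n,round(k["confidence"],2),np.round(u,1),pt(c,u,dd) if dd>0 else None)
E
```

```text
{'t': 0.0, 'q': array([-1.144 ,  0.0875,  0.1751,  1.6598,  0.    ,  1.5708]), 'joint_vel': array([ 0.    ,  0.0001, -0.001 ,  0.0009,  0.0009,  0.0003]), 'joint_efforts': array([  0.0005, -52.039 ,  46.4805,   0.0163,   0.0001,  -0.    ]), 'position': array([ 0.2276, -0.5005,  0.2496]), 'ee_rot': array([-3.069 , -0.665 ,  0.0004]), 'contact_force': array([-0.0301, -0.3423,  0.4206]), 'ft_torque': array([-0.0568, -0.0045, -0.0254]), 'grip_force': 0.0, 'gripper_width': 0.08542356557544888}
top stand 0.7 [296.  149.5] [0.6959 0.0136 0.1776]
top boom 0.97 [305.5 135.7] [ 0.7279 -0.0105  0.1995]
top boom_cheek 0.88 [295.5 152.2] [0.6944 0.0138 0.1516]
top stop_pin 0.64 [314.5 150.3] [ 0.694  -0.0362  0.177 ]
top mouth 0.69 [260.7 174.5] [0.6291 0.1086 0.1705]
top grip 0.89 [246.7 181.9] [0.602  0.1425 0.2181]
top flux 0.46 [273.3 230.2] [0.481  0.0751 0.0984]
top controller 0.64 [179.6 282.8] [ 0.3225  0.3629 -0.0019]
side stand 0.75 [351.6 345.7] [0.3268 0.358  0.0096]
side boom 0.9 [212.3 179.3] [0.7392 0.018  0.187 ]
side boom_cheek 0.92 [231.4 186.9] [ 0.7011 -0.0227  0.1313]
side stop_pin 0.73 [230.6 174.5] [ 0.7027 -0.0328  0.1678]
side mouth 0.89 [242.4 212.4] [0.6327 0.1211 0.175 ]
side grip 0.95 [250.  212.2] [0.6007 0.1647 0.2204]
side flux 0.81 [297.  254.6] [0.495  0.0974 0.0135]
side controller 0.62 [295.4 220.3] [ 0.5156 -0.0089  0.0409]
```

```bash
python3 - <<'E'
import cv2
a=cv2.imread("pics/top0.png");b=cv2.imread("pics/side0.png")
cv2.imwrite("pics/a.png",cv2.resize(a[70:310,140:460],(800,600),interpolation=cv2.INTER_CUBIC))
cv2.imwrite("pics/b.png",cv2.resize(b[100:340,150:470],(800,600),interpolation=cv2.INTER_CUBIC))
E
```

```text
(no output)
```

View pics/a.png

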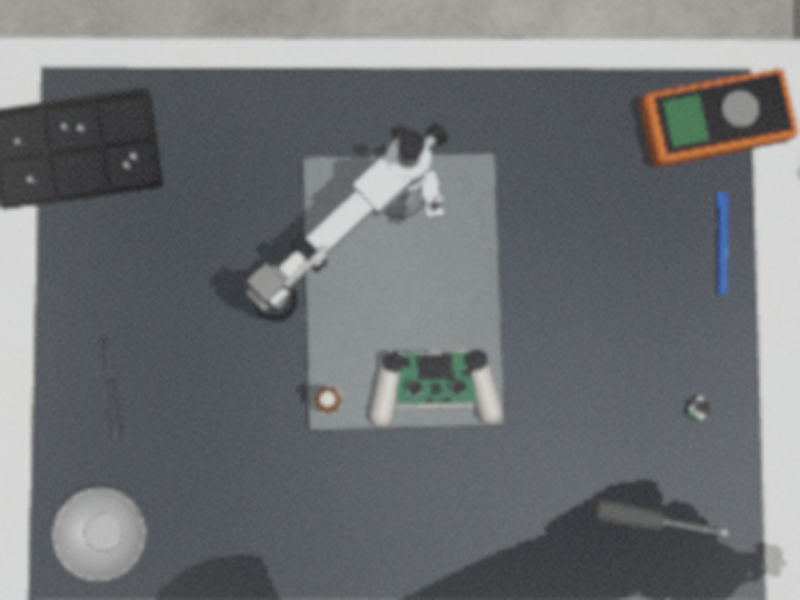

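View pics/b.png

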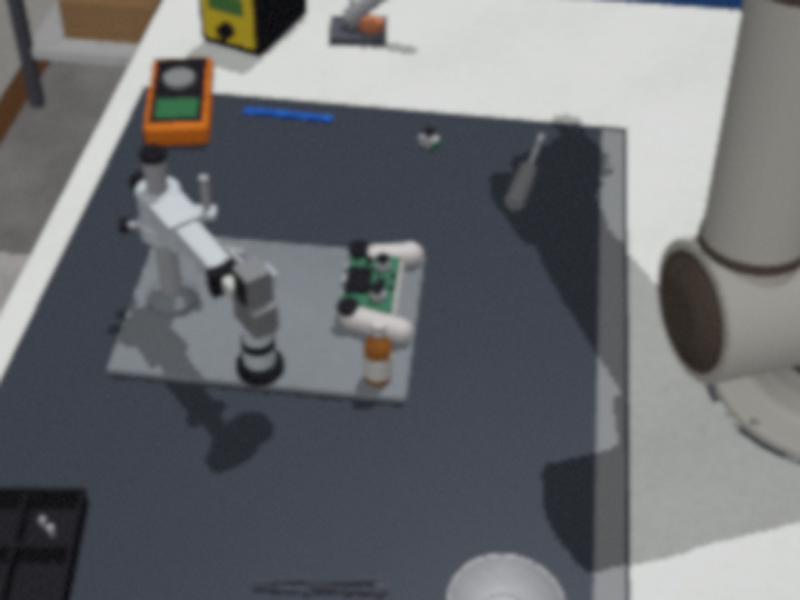

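The top view shows the boom pointing down-left from the pillar (crop about (407,147)), with the grip at crop (267,285). The stop pin is at (433,205), the controller at (437,385) and the flux bottle at (327,400). The side view agrees. Next I'll measure the heights.

```bash
python3 - <<'E'
from h import *
np.set_printoptions(precision=4,suppress=True)
d=np.load("top0.npy");p=arm.camera_params("top");K=np.array(p["intrinsics"]);R=np.array(p["R"]);t=np.array(p["t"])
v,u=np.mgrid[0:420,0:560];P=np.stack([u,v,np.ones_like(u)],-1)@np.linalg.inv(K).T*d[...,None]
W=(P-t)@R
def reg(u0,u1,v0,v1,zl,zh,n):
    w=W[v0:v1,u0:u1].reshape(-1,3);w=w[(w[:,2]>zl)&(w[:,2]<zh)]
    print(n,len(w),w.mean(0),w.min(0),w.max(0)); return w
reg(290,316,115,140,.22,.26,"pillar top")
reg(306,325,140,160,.15,.26,"pin")
g=reg(230,265,165,200,.205,.24,"grip top")
print(cv2.minAreaRect((g[:,:2]*1000).astype(np.float32)))
b=reg(250,310,130,185,.15,.21,"boom")
c=b[:,:2].mean(0);U,S,V=np.linalg.svd(b[:,:2]-c,full_matrices=False);print(c,V[0],np.degrees(np.arctan2(V[0][1],V[0][0])))
for uv,z in(((302.8,128.8),.235),((313.2,152.5),.2),((246.8,184),.22)): print(ptz("top",uv,z))
print(d[0:2,0:2],-R.T@t,K[0,0])
E
```

```text
pillar top 103 [ 0.7397 -0.0041  0.2339] [ 0.7259 -0.0178  0.2254] [0.7544 0.0088 0.2394]
pin 28 [ 0.7046 -0.0293  0.1716] [ 0.6919 -0.0404  0.1526] [ 0.7264 -0.0133  0.1843]
grip top 153 [0.5983 0.1431 0.2164] [0.5797 0.1241 0.2059] [0.6177 0.1627 0.2227]
((598.4415283203125, 142.72752380371094), (38.329681396484375, 27.53966522216797), 43.58476638793945)
boom 907 [0.6819 0.0541 0.1776] [ 0.6011 -0.0229  0.1505] [0.7485 0.1369 0.2098]
[0.6819 0.0541] [-0.673   0.7396] 132.2997162732512
[ 0.7364 -0.0012  0.235 ]
[ 0.6828 -0.0306  0.2   ]
[0.5962 0.1421 0.22  ]
[[1.9079 1.9021]
 [1.9074 1.9138]] [0.4517 0.0641 1.2395] 400.4675857076588
```

Request:
move_arm(travel=[[0,0,-0.05],[0,0,-0.1],[0.1,-0.07,-0.1],[0.603,-0.433,-0.07],[0.603,-0.433,-0.07],[0.603,-0.433,-0.07],[0.603,-0.433,-0.07],[0.603,-0.433,-0.07],[0.603,-0.433,-0.07],[0.603,-0.433,-0.07],[0.603,-0.433,-0.07],[0.603,-0.433,-0.07],[0.603,-0.433,-0.07],[0.603,-0.433,-0.07],[0.603,-0.433,-0.07],[0.603,-0.433,-0.07],[0.603,-0.433,-0.07],[0.603,-0.433,-0.07],[0.603,-0.433,-0.07],[0.603,-0.433,-0.07]], turn=[[0,0,0],[0,0,0],[0,0,-1.7],[0,0,-3.4],[0,0,-5.1],[0,0,-6.8],[0,0,-8.5],[0,0,-10.2],[0,0,-11.9],[0,0,-13.6],[0,0,-15.3],[0,0,-17],[0,0,-18.7],[0,0,-20.4],[0,0,-21.9],[0,0,-21.9],[0,0,-21.9],[0,0,-21.9],[0,0,-21.9],[0,0,-21.9]], jaw=[1,1,1,1,1,1,1,1,1,1,1,1,1,1,1,1,1,1,1,1])

```text
t: 2.9
position: [0.597, 0.1424, 0.3207]
ee_rot: [1.229, 2.891, 0.0]
contact_force: [0.0, 0.7, -0.1]
gripper_width: 0.0853
grip_force: 0.0
```

```bash
python3 - <<'E'
from h import *
np.set_printoptions(precision=4,suppress=True)
s=arm.state();print(s["q"],s["position"],s["contact_force"])
p=arm.camera_params("wrist");im,d=arm.grab_frame("wrist");cv2.imwrite("pics/w1.png",im);np.save("w1.npy",d)
for n in("grip","mouth","stop_pin","boom_cheek","boom"):
    for k in arm.landmark_of("wrist",n)[:1]:
        u=k["uv"];dd=d[int(u[1]),int(u[0])];print(n,round(k["confidence"],2),u,pt("wrist",u,dd,p))
K=np.array(p["intrinsics"]);R=np.array(p["R"]);t=np.array(p["t"])
v,u=np.mgrid[0:420,0:560];P=np.stack([u,v,np.ones_like(u)],-1)@np.linalg.inv(K).T*d[...,None]
W=(P-t)@R
w=W[(d>0)];w=w[(np.hypot(w[:,0]-.598,w[:,1]-.143)<.06)]
print(np.histogram(w[:,2],bins=np.arange(0,.3,.01)))
g=w[(w[:,2]>.207)&(w[:,2]<.24)];print(np.median(g,0),cv2.minAreaRect((g[:,:2]*1000).astype(np.float32)))
E
```

```text
[ 0.2343  0.2942  0.5557  1.832  -0.0002  1.0384] [0.597  0.1424 0.3207] [ 0.0247  0.7305 -0.0586]
grip 0.79 [288.7, 213.1] [0.6001 0.1509 0.218 ]
mouth 0.62 [286.4, 251.3] [0.6351 0.1142 0.1711]
stop_pin 0.78 [234.8, 378.8] [0.5833 0.1418 0.3746]
boom_cheek 0.95 [264.7, 350.4] [0.6889 0.0293 0.1808]
boom 0.92 [281.6, 386.3] [0.5904 0.1516 0.3791]
(array([3416,  791,    0,    0,    0,    0,    0,   21,  522,   82,   14,
         22,   17,    0,   46,  133,  196, 1124,  364,  193,  390, 1675,
          0,    0,    0,    0,    0,    0,    0]), array([0.  , 0.01, 0.02, 0.03, 0.04, 0.05, 0.06, 0.07, 0.08, 0.09, 0.1 ,
       0.11, 0.12, 0.13, 0.14, 0.15, 0.16, 0.17, 0.18, 0.19, 0.2 , 0.21,
       0.22, 0.23, 0.24, 0.25, 0.26, 0.27, 0.28, 0.29]))
[0.6022 0.1469 0.2174] ((602.462646484375, 145.06129455566406), (39.18354797363281, 27.980987548828125), 43.454978942871094)
```

View pics/w1.png

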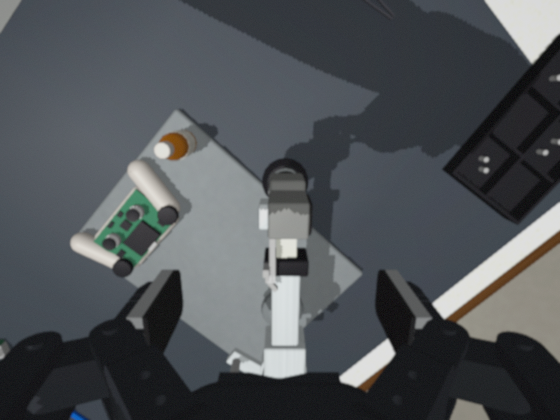

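The wrist view shows the grip post centred at about (288,210), with the button on the left at (263,213), which is tool −y. The boom runs straight down the picture, and the flux bottle at (175,148) is clear. The grip top is at z≈0.2175, so the grip point is at about 0.197.

Request:
move_arm(travel=[[-0.001,0.005,0.04],[-0.001,0.005,0.08],[-0.001,0.005,0.1],[-0.001,0.005,0.115],[-0.001,0.005,0.125],[-0.001,0.005,0.125],[-0.001,0.005,0.125],[-0.001,0.005,0.125],[-0.001,0.005,0.125]], turn=[[0,0,0],[0,0,0],[0,0,0],[0,0,0],[0,0,0],[0,0,0],[0,0,0],[0,0,0],[0,0,0]], jaw=[1,1,1,1,1,0.6,0.6,0.6,0.6], grip_force=30)

```text
t: 4.1
position: [0.602, 0.1459, 0.1963]
ee_rot: [1.228, 2.89, 0.001]
contact_force: [0.5, 0.7, 0.4]
gripper_width: 0.051
grip_force: 0.0
```

```bash
cat >> h.py <<'E'
def arc(phis,lead,r=0.205,extra0=0.):
    tr=[];tu=[]
    for f in phis:
        f=np.radians(f)
        tr.append([round(r*(np.cos(f)-1)-lead*np.sin(f),4),round(-(r*np.sin(f)+lead*(np.cos(f)-1))-extra0,4),0]);tu.append([0,0,round(-np.degrees(f)/5,3)])
    print(tr);print(tu)
E
python3 - <<'E'
from h import *
print(arm.state()["q"])
arc([0,0,1,3,5,8,11,14,17,20,23,26,28,30,32,34,35,36,36,36],0.0085,.205,.006)
E
```

```text
[ 2.37811976e-01  2.40859459e-01  2.45689877e-01  1.57414476e+00
 -1.18775499e-05  1.04152212e+00]
[[np.float64(0.0), np.float64(-0.006), 0], [np.float64(0.0), np.float64(-0.006), 0], [np.float64(-0.0002), np.float64(-0.0096), 0], [np.float64(-0.0007), np.float64(-0.0167), 0], [np.float64(-0.0015), np.float64(-0.0238), 0], [np.float64(-0.0032), np.float64(-0.0344), 0], [np.float64(-0.0054), np.float64(-0.045), 0], [np.float64(-0.0081), np.float64(-0.0553), 0], [np.float64(-0.0114), np.float64(-0.0656), 0], [np.float64(-0.0153), np.float64(-0.0756), 0], [np.float64(-0.0196), np.float64(-0.0854), 0], [np.float64(-0.0245), np.float64(-0.095), 0], [np.float64(-0.028), np.float64(-0.1012), 0], [np.float64(-0.0317), np.float64(-0.1074), 0], [np.float64(-0.0357), np.float64(-0.1133), 0], [np.float64(-0.0398), np.float64(-0.1192), 0], [np.float64(-0.0419), np.float64(-0.122), 0], [np.float64(-0.0441), np.float64(-0.1249), 0], [np.float64(-0.0441), np.float64(-0.1249), 0], [np.float64(-0.0441), np.float64(-0.1249), 0]]
[[0, 0, np.float64(-0.0)], [0, 0, np.float64(-0.0)], [0, 0, np.float64(-0.2)], [0, 0, np.float64(-0.6)], [0, 0, np.float64(-1.0)], [0, 0, np.float64(-1.6)], [0, 0, np.float64(-2.2)], [0, 0, np.float64(-2.8)], [0, 0, np.float64(-3.4)], [0, 0, np.float64(-4.0)], [0, 0, np.float64(-4.6)], [0, 0, np.float64(-5.2)], [0, 0, np.float64(-5.6)], [0, 0, np.float64(-6.0)], [0, 0, np.float64(-6.4)], [0, 0, np.float64(-6.8)], [0, 0, np.float64(-7.0)], [0, 0, np.float64(-7.2)], [0, 0, np.float64(-7.2)], [0, 0, np.float64(-7.2)]]
```

Request:
move_arm(travel=[[0,-0.003,0],[0,-0.006,0],[0,-0.01,0],[-0.001,-0.017,0],[-0.002,-0.024,0],[-0.003,-0.034,0],[-0.005,-0.045,0],[-0.008,-0.055,0],[-0.011,-0.066,0],[-0.015,-0.076,0],[-0.02,-0.085,0],[-0.024,-0.095,0],[-0.028,-0.101,0],[-0.032,-0.107,0],[-0.036,-0.113,0],[-0.04,-0.119,0],[-0.042,-0.122,0],[-0.044,-0.125,0],[-0.044,-0.125,0]], turn=[[0,0,0],[0,0,0],[0,0,-0.2],[0,0,-0.6],[0,0,-1.0],[0,0,-1.6],[0,0,-2.2],[0,0,-2.8],[0,0,-3.4],[0,0,-4.0],[0,0,-4.6],[0,0,-5.2],[0,0,-5.6],[0,0,-6.0],[0,0,-6.4],[0,0,-6.8],[0,0,-7.0],[0,0,-7.2],[0,0,-7.2]], jaw=[0.6,0.6,0.6,0.6,0.6,0.6,0.6,0.6,0.6,0.6,0.6,0.6,0.6,0.6,0.6,0.6,0.6,0.6,0.6])

```text
t: 6.0
position: [0.5421, 0.0271, 0.1954]
ee_rot: [0.275, 3.129, -0.0]
contact_force: [-0.8, -0.4, 0.1]
gripper_width: 0.0507
grip_force: 0.0
```

```bash
python3 - <<'E'
from h import *
np.set_printoptions(precision=4,suppress=True)
s=arm.state();print(s["q"],s["position"],s["contact_force"])
a,da=arm.grab_frame("top");p=arm.camera_params("wrist");im,d=arm.grab_frame("wrist")
for c,D in(("top",da),("wrist",d)):
  for n in("grip","mouth","stop_pin","boom_cheek"):
    for k in arm.landmark_of(c,n)[:1]:
        u=k["uv"];dd=D[int(u[1]),int(u[0])];print(c,n,round(k["confidence"],2),u,pt(c,u,dd))
o=np.hstack([cv2.resize(a[100:240,210:350],(400,400)),cv2.resize(im[:,70:490],(400,400))]);cv2.imwrite("pics/c2.png",o)
E
```

```text
[ 0.05    0.0555  0.0365  1.5516 -0.0003  0.2252] [0.5421 0.0271 0.1954] [-0.7987 -0.3616  0.0908]
top grip 0.55 [304.6, 153.5] [ 0.6851 -0.0095  0.1776]
top stop_pin 0.54 [313.8, 151.3] [ 0.6933 -0.0352  0.1678]
top boom_cheek 0.93 [306.6, 155.4] [0.5839 0.0184 0.6244]
wrist grip 0.64 [299.3, 296.6] [0.5311 0.0373 0.2171]
```

View pics/c2.png

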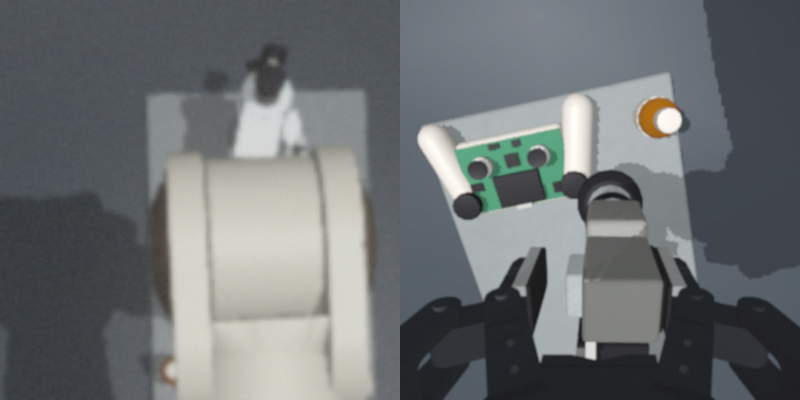

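The boom is following, now at about 170°, with the finger on the rubber pad and the button free. I'll approach the stop slowly.

Request:
move_arm(travel=[[0,-0.0035,0],[-0.0005,-0.007,0],[-0.0005,-0.0105,0],[-0.001,-0.0145,0],[-0.0015,-0.018,0],[-0.002,-0.0215,0]], turn=[[0,0,-0.2],[0,0,-0.4],[0,0,-0.6],[0,0,-0.8],[0,0,-1.0],[0,0,-1.2]], jaw=[0.6,0.6,0.6,0.6,0.6,0.6])

```text
t: 7.1
position: [0.5401, 0.0056, 0.1952]
ee_rot: [-0.109, -3.139, -0.0]
contact_force: [-1.3, 2.9, 0.0]
gripper_width: 0.0514
grip_force: 1.6
```

Request:
move_arm(travel=[[0,-0.002,0],[0,-0.004,0],[-0.0005,-0.0055,0],[-0.0005,-0.007,0]], turn=[[0,0,-0.1],[0,0,-0.2],[0,0,-0.3],[0,0,-0.4]], jaw=[0.6,0.6,0.6,0.6])

```text
t: 7.5
position: [0.5405, -0.0012, 0.1953]
ee_rot: [0.055, 3.141, 0.0]
contact_force: [-1.7, 3.0, -0.2]
gripper_width: 0.0512
grip_force: 1.5
```

Request:
move_arm(travel=[[0,-0.002,0],[0,-0.0035,0],[-0.0005,-0.0055,0]], turn=[[0,0,-0.1],[0,0,-0.2],[0,0,-0.3]], jaw=[0.6,0.6,0.6])

```text
t: 7.8
position: [0.5406, -0.0067, 0.1953]
ee_rot: [-0.014, -3.141, -0.0]
contact_force: [-2.5, 2.5, -0.1]
gripper_width: 0.0513
grip_force: 1.5
```

Request:
move_arm(travel=[[0,-0.002,0],[0,-0.0035,0],[-0.0005,-0.0055,0]], turn=[[0,0,-0.1],[0,0,-0.2],[0,0,-0.3]], jaw=[0.6,0.6,0.6])

```text
t: 8.1
position: [0.5411, -0.0123, 0.1953]
ee_rot: [0.027, -3.141, -0.0]
contact_force: [-3.2, 3.5, 0.2]
gripper_width: 0.0513
grip_force: 1.5
```

Request:
move_arm(travel=[[0.0005,-0.002,0],[0.001,-0.0035,0],[0.001,-0.0055,0]], turn=[[0,0,-0.1],[0,0,-0.2],[0,0,-0.3]], jaw=[0.6,0.6,0.6])

```text
t: 8.4
position: [0.5406, -0.0178, 0.1955]
ee_rot: [-0.068, 3.14, -0.0]
contact_force: [1.8, 2.4, -0.4]
gripper_width: 0.0511
grip_force: 1.3
```

Request:
move_arm(travel=[[0,-0.002,0],[0,-0.0035,0],[0,-0.0055,0]], turn=[[0,0,-0.1],[0,0,-0.2],[0,0,-0.3]], jaw=[0.6,0.6,0.6])

```text
t: 8.7
position: [0.5406, -0.0233, 0.1954]
ee_rot: [-0.11, 3.139, -0.0]
contact_force: [2.5, 2.8, 0.5]
gripper_width: 0.0509
grip_force: 1.3
```

```bash
python3 - <<'E'
from h import *
np.set_printoptions(precision=4,suppress=True)
s=arm.state();print(s["q"],s["position"],s["contact_force"])
c,dc=arm.grab_frame("side");p=arm.camera_params("wrist");im,d=arm.grab_frame("wrist");np.save("w3.npy",d)
K=np.array(p["intrinsics"]);R=np.array(p["R"]);t=np.array(p["t"])
v,u=np.mgrid[0:420,0:560];P=np.stack([u,v,np.ones_like(u)],-1)@np.linalg.inv(K).T*d[...,None]
W=(P-t)@R;w=W[d>0];g=w[(w[:,2]>.207)&(w[:,2]<.225)&(np.hypot(w[:,0]-.53,w[:,1])<.035)]
print(len(g),np.median(g,0),g.min(0),g.max(0),cv2.minAreaRect((g[:,:2]*1000).astype(np.float32)))
o=np.hstack([cv2.resize(c[110:270,170:330],(400,400)),cv2.resize(im[:,70:490],(400,400))]);cv2.imwrite("pics/c3.png",o)
E
```

```text
[-0.043   0.0514  0.0322  1.5513  0.     -0.1128] [ 0.5406 -0.0233  0.1954] [2.4667 2.7761 0.4672]
8370 [ 0.5343 -0.0121  0.2174] [ 0.5244 -0.0348  0.207 ] [0.5553 0.0312 0.225 ] ((539.6017456054688, -1.3373565673828125), (29.46786117553711, 66.1905517578125), 2.3776583671569824)
```

View pics/c3.png

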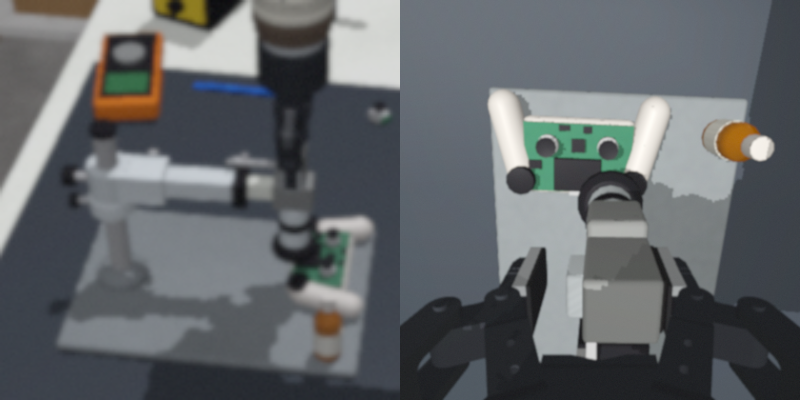

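Request:
move_arm(travel=[[0,-0.002,0],[0,-0.0035,0],[0,-0.0055,0],[0,-0.007,0]], turn=[[0,0,-0.1],[0,0,-0.2],[0,0,-0.3],[0,0,-0.4]], jaw=[0.6,0.6,0.6,0.6])

```text
t: 9.2
position: [0.541, -0.0303, 0.1953]
ee_rot: [-0.164, 3.137, -0.0]
contact_force: [2.0, 3.1, 0.7]
gripper_width: 0.0511
grip_force: 1.3
```

Request:
move_arm(travel=[[0,-0.002,0],[0,-0.0035,0],[0,-0.0055,0]], turn=[[0,0,-0.1],[0,0,-0.2],[0,0,-0.3]], jaw=[0.6,0.6,0.6])

```text
t: 9.5
position: [0.5415, -0.0357, 0.1953]
ee_rot: [0.205, -3.135, -0.0]
contact_force: [2.7, 3.4, 0.5]
gripper_width: 0.051
grip_force: 1.3
```

Request:
move_arm(travel=[[0,-0.002,0],[0,-0.0035,0],[0,-0.0055,0]], turn=[[0,0,-0.1],[0,0,-0.2],[0,0,-0.3]], jaw=[0.6,0.6,0.6])

```text
t: 9.8
position: [0.5423, -0.0412, 0.1953]
ee_rot: [0.246, -3.132, -0.0]
contact_force: [1.6, 2.7, 0.5]
gripper_width: 0.0514
grip_force: 1.3
```

Request:
move_arm(travel=[[0,-0.002,0],[0,-0.0035,0],[0,-0.0055,0]], turn=[[0,0,-0.1],[0,0,-0.2],[0,0,-0.3]], jaw=[0.6,0.6,0.6])

```text
t: 10.1
position: [0.5431, -0.0464, 0.1953]
ee_rot: [0.288, -3.128, -0.001]
contact_force: [1.4, 7.2, -0.1]
gripper_width: 0.0511
grip_force: 3.1
```

Force jumped from 3 N to 7 N, so the boom is at the stop. I'll hold here.

Request:
move_arm(travel=[[0,-0.001,0],[0,-0.001,0],[0,-0.001,0],[0,-0.001,0],[0,-0.001,0]], turn=[[0,0,0],[0,0,0],[0,0,0],[0,0,0],[0,0,0]], jaw=[0.6,0.6,0.6,0.6,0.6])

```text
t: 10.6
position: [0.5432, -0.047, 0.1952]
ee_rot: [0.287, -3.128, -0.002]
contact_force: [1.6, 6.5, -0.7]
gripper_width: 0.0515
grip_force: 3.1
```

```bash
python3 - <<'E'
from h import *
np.set_printoptions(precision=4,suppress=True)
s=arm.state();print(s["q"],s["position"],s["contact_force"],s["gripper_width"])
p=arm.camera_params("wrist");im,d=arm.grab_frame("wrist");np.save("w3.npy",d)
K=np.array(p["intrinsics"]);R=np.array(p["R"]);t=np.array(p["t"])
v,u=np.mgrid[0:420,0:560];P=np.stack([u,v,np.ones_like(u)],-1)@np.linalg.inv(K).T*d[...,None]
from scipy.spatial.transform import Rotation as Ro
W=(P-t)@R;T=(W-s["position"])@Ro.from_rotvec(s["ee_rot"]).as_matrix()
m=(d>0)&(abs(W[...,2]-.2175)<.005)&(abs(T[...,1])<.02)&(abs(T[...,0])<.03)
# post top in tool frame
g=T[m];print(len(g),np.percentile(g,[1,50,99],axis=0)); print(cv2.minAreaRect((g[:,:2]*1000).astype(np.float32)))
cv2.imwrite("pics/w4.png",im)
E
```

```text
[-0.0868  0.0619  0.0429  1.5522  0.0011 -0.2701] [ 0.5432 -0.047   0.1952] [ 1.6477  6.4616 -0.7026] 0.051495700546665066
5199 [[-0.0144 -0.0054 -0.0236]
 [ 0.0014  0.0072 -0.0223]
 [ 0.0129  0.0197 -0.0177]]
((-1.2330780029296875, 7.206170558929443), (29.39885139465332, 25.78084373474121), 0.419244647026062)
```

View pics/w4.png

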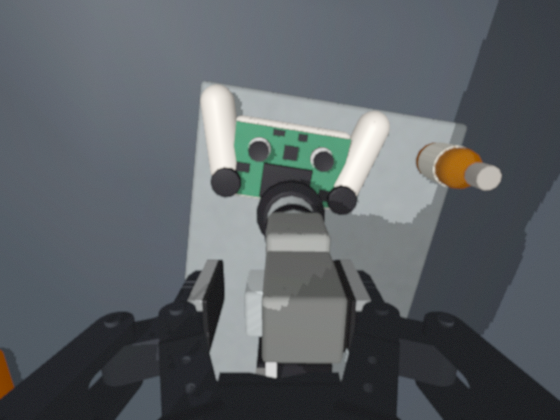

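The post is centred at tool x≈−1 mm, y≈+8 mm, with its −y pad on the finger and the button still free. Next I close the jaw while shifting the tool to keep the pad contact, with a slight bias into the stop.

Request:
move_arm(travel=[[0,0.0015,0],[0,0.003,0],[0,0.0045,0],[0,0.006,0],[0,0.007,0],[0,0.0075,0],[0,0.0075,0],[0,0.0075,0],[0,0.0075,0],[0,0.0075,0]], turn=[[0,0,0],[0,0,0],[0,0,0],[0,0,0],[0,0,0],[0,0,0],[0,0,0],[0,0,0],[0,0,0],[0,0,0]], jaw=[0.57,0.53,0.5,0.46,0.42,0.38,0.3,0.3,0.3,0.3], grip_force=40)

```text
t: 11.65
position: [0.5414, -0.039, 0.1963]
ee_rot: [-0.288, 3.128, 0.004]
contact_force: [-5.4, 11.4, 9.1]
gripper_width: 0.0314
grip_force: 41.2
```

Request:
move_arm(travel=[[0.002,0,0],[0.005,0,0],[0.009,0,0],[0.013,0,0],[0.017,0,0],[0.021,0,0],[0.025,0,0],[0.029,0,0],[0.033,0,0],[0.037,0,0],[0.041,0,0],[0.045,0,0],[0.048,0,0],[0.05,0,0],[0.05,0,0],[0.05,0,0]], turn=[[0,0,0],[0,0,0],[0,0,0],[0,0,0],[0,0,0],[0,0,0],[0,0,0],[0,0,0],[0,0,0],[0,0,0],[0,0,0],[0,0,0],[0,0,0],[0,0,0],[0,0,0],[0,0,0]], jaw=[0.3,0.3,0.3,0.3,0.3,0.3,0.3,0.3,0.3,0.3,0.3,0.3,0.3,0.3,0.3,0.3])

```text
t: 13.25
position: [0.493, -0.0479, 0.1962]
ee_rot: [-0.288, 3.126, 0.004]
contact_force: [1.2, 11.5, 6.8]
gripper_width: 0.0315
grip_force: 40.4
```

```bash
python3 - <<'E'
from h import *
np.set_printoptions(precision=4,suppress=True)
s=arm.state();print(s["q"],s["position"],s["ee_rot"],s["contact_force"],s["gripper_width"])
c,dc=arm.grab_frame("side");im,d=arm.grab_frame("wrist")
for n in("mouth","grip"):
    for k in arm.landmark_of("side",n)[:1]:
        u=k["uv"];dd=dc[int(u[1]),int(u[0])];print(n,round(k["confidence"],2),u,pt("side",u,dd),arm.look_for("side",n)[:1])
o=np.hstack([cv2.resize(c[150:230,200:320],(600,400),interpolation=cv2.INTER_CUBIC),cv2.resize(im[:,180:390],(200,400))]);cv2.imwrite("pics/c5.png",o)
E
```

```text
[-0.0984 -0.0586 -0.0758  1.5521  0.003  -0.2823] [ 0.493  -0.0479  0.1962] [-0.2882  3.1263  0.0042] [ 1.1623 11.5292  6.8216] 0.0314721636548868
mouth 0.86 [271.4, 181.3] [ 0.5851 -0.0233  0.1658] [{'extent': [196.8, 168.4, 117.7, 36.2], 'confidence': 0.97}]
grip 0.82 [303.7, 168.9] [0.4922 0.0101 0.2455] [{'extent': [270.2, 168.3, 40.0, 39.2], 'confidence': 0.97}]
```

View pics/c5.png

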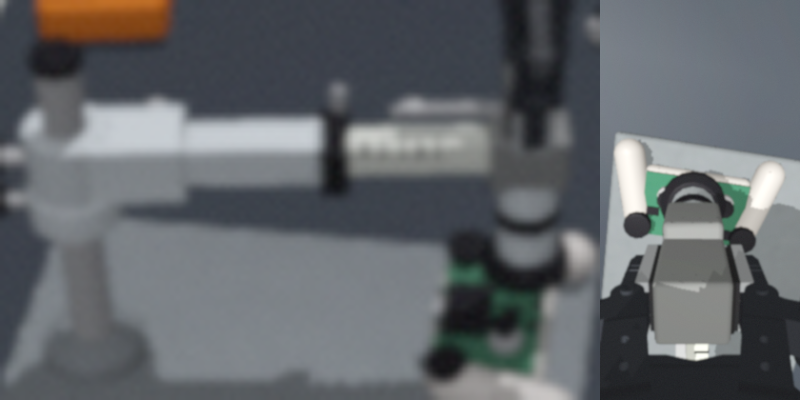

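The side view shows the arm drawn out, with scale ticks from crop x≈362 to 455, the collar face at about 347, and the boom against the pin. I'll check the scale phase numerically.

```bash
python3 - <<'E'
from h import *
from scipy.ndimage import map_coordinates
from scipy.optimize import minimize
np.set_printoptions(precision=1,suppress=True,linewidth=200)
C=np.mean([arm.grab_frame("side")[0].astype(float).mean(2) for _ in range(12)],0)
a=np.radians(190.2);e=np.array([np.cos(a),np.sin(a),0]);b=np.array([-e[1],e[0],0])
P0=np.array([.741,-.004,.163])
# sample along boom on -y side (9 mm off), at several heights; s = distance from pillar
s=np.arange(140,250,1.)
for z in(.006,.003,0,-.003,):
    uv=np.array([proj("side",P0+e*x/1000-b*.009+[0,0,z]) for x in s])
    I=map_coordinates(C,[uv[:,1],uv[:,0]],order=3)
    print(z,uv[0],uv[-1]);print(np.round(I).astype(int))
E
```

```text
0.006 [265.2 180.6] [304.9 179.9]
[ 39  35  32  31  32  35  41  50  62  76  92 106 118 127 133 136 135 132 129 126 125 126 129 133 136 138 138 137 133 131 130 132 135 139 142 144 144 143 140 136 133 133 134 137 139 140 138 135 130
 127 126 127 129 133 136 137 137 136 133 129 128 129 132 135 137 139 140 140 140 140 140 140 140 140 139 139 139 139 139 139 139 139 138 137 135 132 128 122 115 107  99  93  88  84  82  82  82  82
  82  83  84  86  88  89  88  86  83  80  77  75]
0.003 [265.3 181.4] [304.9 180.8]
[ 33  28  25  24  25  28  34  42  53  67  82  96 108 118 124 128 129 128 126 125 125 125 127 128 130 131 130 129 126 124 124 125 127 130 132 133 133 132 131 128 126 126 127 128 129 130 129 127 124
 122 121 122 124 126 129 130 130 129 127 125 124 125 127 130 132 134 135 136 136 136 137 137 137 137 137 137 137 137 137 137 137 137 136 135 133 130 126 120 113 106  98  92  86  83  81  81  80  80
  80  81  81  82  83  83  84  84  83  82  81  80]
0 [265.3 182.3] [304.9 181.6]
[ 30  25  22  20  21  24  30  38  49  64  79  93 106 116 123 128 130 131 130 130 130 130 131 131 132 132 132 131 130 129 129 130 131 132 133 133 133 132 132 131 130 130 130 131 131 131 131 130 129
 128 128 128 129 130 131 131 131 131 130 129 129 129 130 131 132 133 134 134 135 135 135 135 135 135 135 135 136 136 136 136 135 135 135 134 132 129 125 120 113 105  98  92  87  83  81  80  80  80
  80  80  80  80  80  81  81  81  81  80  80  80]
-0.003 [265.3 183.1] [304.9 182.5]
[ 29  24  21  20  21  24  29  37  48  62  77  92 105 115 122 126 129 129 129 129 129 129 129 129 129 129 130 130 130 130 129 130 130 130 130 130 130 130 130 129 129 129 129 129 130 130 130 130 130
 129 129 130 130 130 130 130 129 129 128 128 128 128 128 128 129 129 129 130 130 130 130 130 131 131 131 131 131 131 131 131 131 131 130 130 128 125 122 117 110 103  97  91  86  83  81  80  80  79
  80  80  80  80  80  80  80  80  80  79  79  79]
```

```bash
python3 - <<'E'
from h import *
np.set_printoptions(precision=2,suppress=True)
a=np.radians(190.2);e=np.array([np.cos(a),np.sin(a),0]);b=np.array([-e[1],e[0],0])
P0=np.array([.741,-.004,.163])
px=lambda x,y,z:proj("side",P0+e*x/1000-b*y+[0,0,z])
s=np.arange(130,260,.1);L=np.array([px(x,.009,.003)[0] for x in s])
f=lambda uvx:np.interp(uvx,L,s)
for x,y,z in((155,.009,.003),(155,.020,0),(155,.02,.006),(155,.02,-.003),(241,.015,.003)):print(x,y,z,f(px(x,y,z)[0]))
E
```

```text
155 0.009 0.003 155.00000000000014
155 0.02 0 154.99964925868326
155 0.02 0.006 154.820235207576
155 0.02 -0.003 155.08894640567343
241 0.015 0.003 241.22880636041822
```

The scale lines sit at 10 mm spacing, with the 40 mm line 10.3 mm out from the mouth face. That puts the arm at about 50 mm, in agreement with the 49 mm TCP travel. The tool is still pressing into the stop with 11 N and the grip is 40 N with the button in, so I'm handing in.

```bash
python3 -c "
from rig import arm
s=arm.state();print(s['t'],s['position'],s['contact_force'],s['grip_force'])
print(arm.job_done())"
```

```text
14.15 [ 0.49308711 -0.04786762  0.19624784] [ 0.63195681 12.80504805  6.67170936] 40.467765843790744
the job is handed in; nothing more can be done
None
```

I swung the boom to its stop with the arm in, squeezed the button, drew the arm out to about 50 mm (49 mm by tool travel, 50.4 mm by the scale) and handed the job in still holding it there at 14 s; no verdict was returned.

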